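# Stand a block candle on the curing tray

### The job

With the yellow pull hook, draw the tray all the way out from under the clear dust hood, then lay the hook back in its rest. Next push the block candle up against the low blue rail beside the tray and tip it over the rail (never lift it) so that it stands on its terracotta foot, and slide it on until it stands wholly on the tray, about the middle of the cork pad's length. Finally push the tray fully home with the candle standing on it, let go of everything and leave the jar, the pillar candle and the concrete bowl where they are.

Things in the scene. Friction and masses are not known exactly. Their poses are not given: they have to be found in the camera images.
- station: Fixed curing station: 3 mm base plate, two blue rails along its x axis, clear dust hood with orange edges. Origin on the bench midway between the rails, right below the cork pad's centre when the tray is fully out. +x points into the hood (roughly away from the robot), +y to the left rail, z up. The tray slides between the rails, its upper face level with the left rail's top.
- fence (a point): The low left rail, over which the candle is tipped: point on its upper outer edge (side away from the tray), 90 mm left (+y) of the station's origin, 16 mm above the bench; axes as the station. The rail is 12 mm wide and runs from 85 mm in front of (-x) to 280 mm beyond this point. The right guide, opposite, is 36 mm high, its inner face 78 mm right (-y) of the station's origin.
- hood (a point): Middle of the hood's front upper edge, 160 mm above the bench, 95 mm beyond (+x) the station's origin; axes as the station. The clear hood reaches 190 mm back from here, is 192 mm wide and open towards -x, with 155 mm headroom.
- tray (a joint): Pull-out of the tray in m: 0 fully home under the hood, 0.17 fully out against its stop (towards the station's -x). Starts home or up to 20 mm open. It slides with about 3 N of friction and stays where it is left.
- tray_pad (a point): Centre of the cork pad (160 mm along x, 140 mm along y), on the tray's upper face 16 mm above the bench; moves with the tray, axes as the station. The aluminium tray is 150 mm wide (y) at the pad and 12 mm thick; its front end narrows to a tab 100 mm wide.
- tray_hole (a point): Centre of the finger hole's mouth in the tray's front tab, on the upper face, 104 mm in front (-x) of the pad's centre. The hole goes through, 36 mm along x by 40 mm along y; below it the bench or the 3 mm base plate is 13 to 16 mm under the mouth.
- tray_lip (a point): Middle of the front upper edge of the orange lip across the tray's front end: lip 100 mm wide (y), 10 mm thick, from the tray's face up to 45 mm above the bench. This point is on its front (-x) face, 145 mm in front of the pad's centre. At home it stands 70 mm in front of the hood.
- candle: Cream wax block candle with a terracotta-coloured foot layer 17 mm thick, 0.68 to 0.88 kg, lying on one side on the bench. 86 mm from foot to top, 105 mm wide (x) and 96 mm (z) across; too wide to grip. Axes as it starts: origin at the centre of the side it lies on, z up, -y the foot, +y the top (three dark wick holes). Tipped upright, its +y axis points up.
- candle_mid (a point): Centre of the block candle, 48 mm above the origin along its z; axes as candle. At the start it lies to the left (+y) of the left rail, foot towards the rail, roughly square to it (0.12 rad), 30 to 90 mm from it and within about 12 mm, along x, of where the pad's centre comes when the tray is out.
- hook: Pull hook. Origin at the centre of the yellow handle, a bar 90 mm long (x), 18 mm wide (y), 28 mm high (z). A steel rod of 10 mm diameter leaves its +x end at mid height, runs on to x = 80 mm and turns down to z = -59 mm. 0.12 kg. Starts lying in the rest, prong hanging down.
- hook_tip (a point): Lowest end of the hook's prong, 80 mm ahead (+x) and 59 mm below the handle's centre.
- rest: Dark steel rest fixed to the bench, 100 x 60 mm, origin at the centre of its underside. Two yokes at x = -33 and +33 mm, 14 mm thick, 46 mm wide, hold the handle's underside 50 mm above the bench between cheeks (34 mm apart, up to 64 mm); 52 mm are free between them for fingers. The lying hook has its origin 64 mm above the rest's and its axes as the rest's.
- pillar: Bystander: round cream pillar candle, 70 mm diameter, 100 mm high; origin at the centre of its underside.
- jar: Bystander: jar with a wooden cap, 76 mm diameter, 90 mm high; origin at the centre of its underside.
- bowl: Bystander: concrete bowl, 124 mm diameter, 60 mm high; origin at the centre of its underside.
Things that resemble listed ones, but are neither listed nor needed, are in the scene too. What is shaped like the candle but pink or purple is not meant.

How it is judged:
By the outcome, as a careful person would: the job done as asked, in the order asked, and still so for the second after the job is handed in, with the robot touching nothing.
It also fails if it takes over 72 s, if anything falls off the work surface, if the arm or the gripper's body presses on something with over 40 N, if the wrist force passes 120 N, or if a joint passes its speed limit or range.

### The arm

A 6-joint arm with a two-finger parallel gripper is mounted at the origin on the work surface. World frame = base frame: x ahead of the robot, y to its left, z up, the work surface at z = 0. Lengths are in m, angles in rad, forces in N, time in s.
With the tool pointing down it reaches from about 0.225 to 0.875 m from the base axis. Payload 3.4 kg.
Tool frame: the origin (TCP) lies at the very end of the fingers, on their centre line; the grasp point (between the pads) lies 19 mm behind it; z points along the fingers, y is the line along which they close (so a half turn about z gives the same grasp; the last joint's range is limited). The gripper opens to 85 mm and grips with 20 to 120 N. Pads are 22 mm wide; open, the fingers measure 114 mm over their backs; the gripper's body (76 mm by 85 mm) begins 54 mm behind the grasp point. The pads swing forward as they close: fully open they stand 13 mm farther back than shut.
Start: joints at [1.221, 0.276, 1.505, -0, 1.361, -0.121], TCP at [0.13, 0.56, 0.231] pointing down, gripper open.
Joint ranges: [-2.89, 2.89], [-0.75, 2.08], [0.22, 2.7], [-1.18, 4.32], [0.11, 2.71], [-2.7, 2.7]. Speed limits (rad/s): [2.57, 2.57, 3.14, 3.14, 3.14, 3.14].

### API

Orientations are given as a unit quaternion [w, x, y, z].
In Python, from rig import get_state, optics, sign_off gives the robot as it stands.
- The arm moves only by the tool send_rows, never from a script. Its argument "increments" is a list of rows, each an object with "gripper": the gripper's target within -1 to 1 (shut at 1, half-way at 0, fully open at -1); "linear": the shift along the world's x, y, z in m, a list of three; "delta_rot": the turn, a rotation vector about the world's x, y, z in rad, a list of three. In form: [{"gripper": gripper, "linear": [dx, dy, dz], "delta_rot": [rx, ry, rz]}, ...]. A call has 1 to 8 rows; each row is the pose to reach, as a shift and turn from the pose commanded when the call began; what a row does not reach only later rows make up. A row lasts 1/10 s, in which the tool goes at most 50 mm and 8.59 degrees, less where a joint would pass 70% of its speed; a pose out of reach is approached as far as the arm can. A call with a gripper value outside its range is refused whole. The fingers move at their own pace and stop on an object; "newtons" is the grip in N (left out, the last holds). Time passes only in rows, so rows that repeat a pose let the fingers close. It gives the time, the measured TCP pose, the force, the opening and the grip force at its end, in the units of the state.
- get_state(): the state, without advancing time (a new reading comes with each control period).
- optics.get_image(name): name is "side" or "top" or "wrist"; returns a dict with "pixels" (420x560x3 uint8, blue, green, red), "K" (3x3 intrinsics, pixels), "rvec" (rotation vector, rad) and "tvec" (3), from world to camera coordinates, as OpenCV has them; the wrist camera has in their place "T_tool_cam" (4x4, takes a point from camera to tool coordinates, whose origin is the TCP and whose axes are the flange's). Camera axes: x right, y down, z forward; pixel columns grow to the right and rows downward; lengths in m; the calibration is good to about 2 mm. A picture is of the moment at which its call begins: read the wrist's pose just before it. There is no depth.
- sign_off(): hands the job in; it is judged then, once.
The state is a dict: "clock": time; "qpos": joint angles; "qd": joint speeds; "effort": joint torques, N m; "position": TCP position; "ee_rot": TCP orientation; "contact_force": force on the tool from outside, world axes, zero at the start; "moment": the same for the moment, N m; "width": finger opening in m; "gripper_force": force on a finger pad.
Only numpy, scipy, OpenCV 4.12 (cv2) and the standard library are available. Lean on these libraries where they do the work, as an engineer would, in place of code of your own. Each camera call takes 0.05 s, during which the arm holds its last target. There are 200 camera calls.

## Working session

There is one attempt and no reset: what is moved stays moved. The work goes in short steps, Python scripts to look and compute and a tool call to move; the robot and the scene stay as the last step left them, time stands still between calls to the robot, and variables do not carry over. Pictures are saved under pics/ and viewed, at most 10 in all, crops included, and the job is handed in when it is done.

Besides the shell and the picture viewer there is one more tool, called after "Emit:" by a JSON object that holds its "name" and its "arguments". send_rows: Moves the arm, as the interface text tells. Its arguments: {"type":"object","properties":{"increments":{"type":"array"},"newtons":{"type":"number"}},"required":["increments"]}

```bash
mkdir -p pics; ls; cat > h.py <<'E'
import numpy as np,cv2
from rig import get_state,optics,sign_off
from scipy.spatial.transform import Rotation as R
def cam(n):
    s=get_state(); d=optics.get_image(n); K=np.array(d['K'])
    if n=='wrist':
        T=np.array(d['T_tool_cam']); q=s['ee_rot']; Rt=R.from_quat([q[1],q[2],q[3],q[0]]).as_matrix()
        Rw=Rt@T[:3,:3]; C=Rt@T[:3,3]+np.array(s['position'])
    else:
        Rc=cv2.Rodrigues(np.array(d['rvec'],float))[0]; Rw=Rc.T; C=-Rc.T@np.array(d['tvec']).ravel()
    return np.array(d['pixels']),K,Rw,C
def ray(c,uv):
    _,K,Rw,C=c; uv=np.atleast_2d(uv).astype(float)
    d=np.c_[uv,np.ones(len(uv))]@np.linalg.inv(K).T@Rw.T
    return C,d
def onplane(c,uv,z):
    C,d=ray(c,uv); return C+d*((z-C[2])/d[:,2:3])
def tri(obs):
    A=np.zeros((3,3));b=np.zeros(3)
    for c,uv in obs:
        C,d=ray(c,uv); d=d[0]/np.linalg.norm(d[0]); P=np.eye(3)-np.outer(d,d); A+=P;b+=P@C
    return np.linalg.solve(A,b)
def proj(c,X):
    _,K,Rw,C=c; p=(np.atleast_2d(X)-C)@Rw@K.T; return p[:,:2]/p[:,2:]
E
python3 - <<'E'
from h import *
for n in ('top','side','wrist'):
    c=cam(n); cv2.imwrite(f'pics/{n}0.png',c[0]); print(n,c[3].round(3),c[2][:,2].round(2),c[1][0,0])
s=get_state(); print({k:np.round(v,3) for k,v in s.items()})
E
```

```text
pics
top [ 0.48  -0.018  1.113] [ 0.13 -0.   -0.99] 405.3811235841852
side [ 0.017 -1.067  0.965] [ 0.4   0.73 -0.56] 489.72367898673383
wrist [0.055 0.577 0.374] [ 0.3  -0.07 -0.95] 290.6233130076261
{'clock': np.float64(0.15), 'qpos': array([ 1.221,  0.276,  1.506,  0.   ,  1.361, -0.121]), 'qd': array([-0.   , -0.002, -0.002, -0.   , -0.   ,  0.   ]), 'effort': array([ 2.0000e-03, -4.1714e+01, -2.4604e+01,  0.0000e+00,  7.0000e-03,
       -0.0000e+00]), 'position': array([0.13 , 0.56 , 0.231]), 'ee_rot': array([-0.   ,  0.114,  0.993, -0.001]), 'contact_force': array([-0.628, -0.067,  0.303]), 'moment': array([ 0.003, -0.   , -0.004]), 'gripper_force': np.float64(0.0), 'width': np.float64(0.085)}
```

View pics/top0.png

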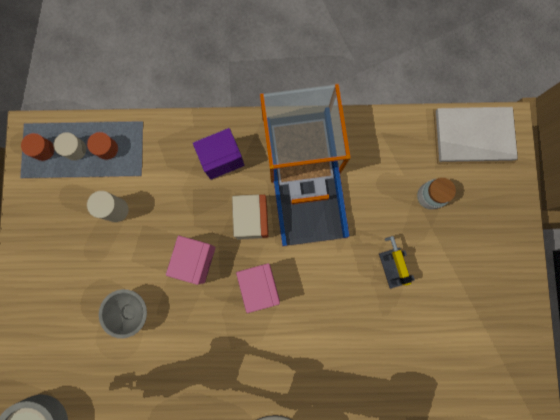

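View pics/side0.png

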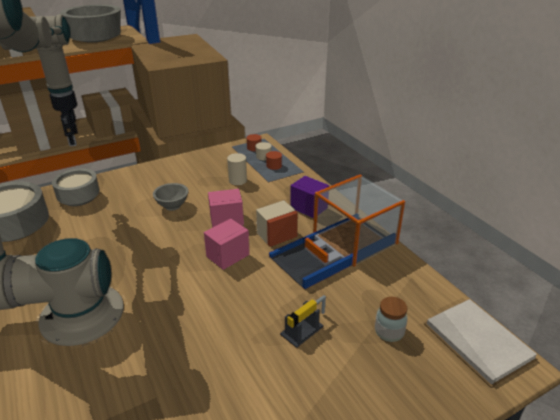

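The top view shows the station at about (305,170), with its mouth toward the robot. The hook is at (400,265), the cream candle with terracotta foot at (250,216), the jar at (437,192), and pink decoys at (190,260) and (258,288). The side view confirms this: hook at (303,318), candle at (278,224).

```bash
python3 - <<'E'
from h import *
def mask(c,lo,hi): return cv2.inRange(cv2.cvtColor(c[0],cv2.COLOR_BGR2HSV),lo,hi)
def comps(m,a=25):
    n,l,s,ce=cv2.connectedComponentsWithStats(m)
    return [(s[i][:5].tolist(),ce[i].round(1).tolist(),l==i) for i in range(1,n) if s[i][4]>a]
cs={n:cam(n) for n in('top','side')}
cols=dict(blue=((105,120,40),(125,255,255)),yel=((22,150,80),(32,255,255)),orange=((5,200,120),(14,255,255)),terra=((0,120,60),(12,215,220)),cream=((15,25,120),(30,110,255)))
for n,c in cs.items():
  for k,(lo,hi) in cols.items():
    for s,ce,l in comps(mask(c,lo,hi)): 
      r=cv2.minAreaRect(np.argwhere(l)[:,::-1].astype(np.float32))
      if 150<ce[0]<480 and 80<ce[1]<360: print(n,k,s,ce,np.round(r[0],1),np.round(r[1],1),round(r[2],1))
c=cs['top']
# rectangles on world
for nm,k,z in(('yel','yel',.078),('blue','blue',.016)):
  for s,ce,l in comps(mask(c,*cols[k])):
    if not(250<ce[0]<430): continue
    p=onplane(c,np.argwhere(l)[:,::-1],z)[:,:2].astype(np.float32); r=cv2.minAreaRect(p); print(nm,np.round(cv2.boxPoints(r),4).tolist(),p.mean(0),r[2])
t=c[0]; a=cv2.resize(t[80:320,215:455],(600,600),interpolation=cv2.INTER_CUBIC); cv2.imwrite('pics/a.png',a)
E
```

```text
top blue [332, 162, 17, 75, 458] [340.0, 199.8] [339.8 199. ] [75.4  6.5] 81.1
top blue [274, 170, 13, 76, 313] [279.6, 208.7] [279.4 207.4] [75.5  4.4] 82.4
top yel [392, 250, 17, 28, 273] [400.3, 263.8] [400.4 263.8] [27.9  9.9] 72.6
top terra [259, 195, 9, 43, 294] [263.4, 215.8] [263.4 215.9] [42.2  7. ] 87.3
top cream [372, 102, 121, 3, 124] [431.9, 103.3] [432.  103.2] [  1.4 120. ] 89.3
top cream [266, 106, 46, 11, 244] [281.1, 109.6] [288.5 111. ] [10. 45.] 90.0
top cream [231, 194, 30, 44, 1174] [245.4, 215.1] [245.4 215.1] [42.6 28. ] 87.3
side blue [307, 219, 41, 20, 83] [324.3, 229.2] [327.4 228.3] [ 4.5 43.4] 63.4
side blue [270, 238, 34, 19, 192] [286.6, 247.4] [286.7 247.4] [ 5.5 37.4] 66.5
side blue [302, 254, 50, 34, 550] [326.5, 271.1] [327.3 270.6] [10.3 57.2] 63.4
side yel [294, 299, 23, 23, 256] [305.9, 309.6] [306.  309.6] [11.4 24.8] 53.1
side yel [287, 316, 7, 11, 49] [290.0, 320.8] [290.3 320.9] [10.5  5.6] 80.5
side orange [316, 175, 88, 48, 227] [355.1, 202.7] [358.8 198.7] [79.1 41.8] 31.2
side orange [306, 239, 21, 17, 52] [316.3, 246.8] [316.2 246.7] [25
[... 1582 characters left out ...]
1.  213.3] [9.9 5.6] 39.8
yel [[0.45419999957084656, -0.3273000121116638], [0.46050000190734863, -0.35190001130104065], [0.527999997138977, -0.3345000147819519], [0.5217000246047974, -0.3100000023841858]] [ 0.49103722 -0.3308308 ] 14.446834564208984
blue [[0.5677000284194946, -0.1964000016450882], [0.5698000192642212, -0.2143000066280365], [0.7775999903678894, -0.19050000607967377], [0.7754999995231628, -0.17249999940395355]] [ 0.66946995 -0.19407506] 6.540605068206787
blue [[0.5478000044822693, -0.0333000011742115], [0.5490999817848206, -0.04520000144839287], [0.7570000290870667, -0.021700000390410423], [0.7555999755859375, -0.009800000116229057]] [ 0.6479048  -0.02786729] 6.444281101226807
```

View pics/a.png

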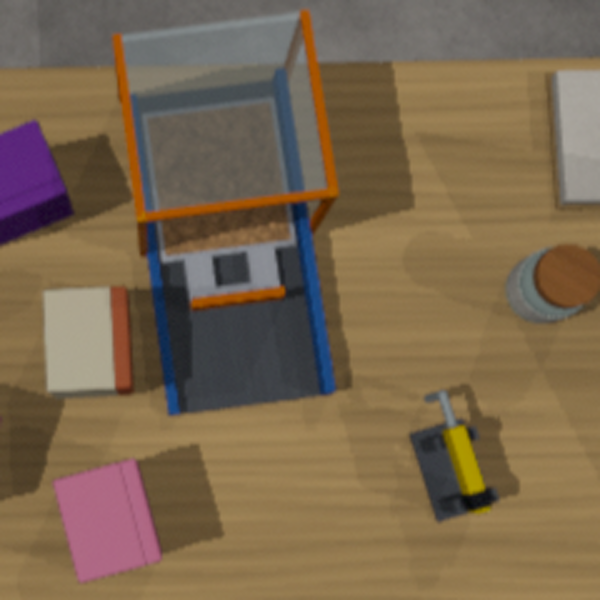

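The crop shows the lip at about (238,298), the prong at (437,398), and the yellow handle running from (455,430) to (487,508). I'll move over the hook for close views.

Emit:
{"name": "send_rows", "arguments": {"increments": [{"gripper": -1, "linear": [0.015, -0.0375, 0.004], "delta_rot": [0, 0, 0.025]}, {"gripper": -1, "linear": [0.03, -0.075, 0.008], "delta_rot": [0, 0, 0.05]}, {"gripper": -1, "linear": [0.045, -0.1125, 0.012], "delta_rot": [0, 0, 0.075]}, {"gripper": -1, "linear": [0.06, -0.15, 0.016], "delta_rot": [0, 0, 0.1]}, {"gripper": -1, "linear": [0.075, -0.1875, 0.02], "delta_rot": [0, 0, 0.125]}, {"gripper": -1, "linear": [0.09, -0.225, 0.024], "delta_rot": [0, 0, 0.15]}, {"gripper": -1, "linear": [0.105, -0.2625, 0.027], "delta_rot": [0, 0, 0.175]}, {"gripper": -1, "linear": [0.12, -0.3, 0.03], "delta_rot": [0, 0, 0.2]}]}}

```text
clock: 1.05
position: [0.2506, 0.2585, 0.2616]
ee_rot: [0.0, 0.014, 1.0, 0.0]
contact_force: [0.1, 0.3, -0.1]
width: 0.0856
gripper_force: 0.0
```

Emit:
{"name": "send_rows", "arguments": {"increments": [{"gripper": -1, "linear": [0.014, -0.0375, 0], "delta_rot": [0, 0, 0.025]}, {"gripper": -1, "linear": [0.028, -0.075, 0], "delta_rot": [0, 0, 0.05]}, {"gripper": -1, "linear": [0.042, -0.1125, 0], "delta_rot": [0, 0, 0.075]}, {"gripper": -1, "linear": [0.055, -0.15, 0], "delta_rot": [0, 0, 0.1]}, {"gripper": -1, "linear": [0.069, -0.1875, 0], "delta_rot": [0, 0, 0.125]}, {"gripper": -1, "linear": [0.083, -0.225, 0], "delta_rot": [0, 0, 0.15]}, {"gripper": -1, "linear": [0.096, -0.2625, 0], "delta_rot": [0, 0, 0.175]}, {"gripper": -1, "linear": [0.11, -0.3, 0], "delta_rot": [0, 0, 0.2]}]}}

```text
clock: 1.85
position: [0.3605, -0.0416, 0.2615]
ee_rot: [0.0, -0.086, 0.996, 0.0]
contact_force: [0.7, 0.5, 0.5]
width: 0.0854
gripper_force: 0.0
```

Emit:
{"name": "send_rows", "arguments": {"increments": [{"gripper": -1, "linear": [0.04, -0.08, 0], "delta_rot": [0, 0, 0.02]}, {"gripper": -1, "linear": [0.06, -0.12, 0], "delta_rot": [0, 0, 0.04]}, {"gripper": -1, "linear": [0.075, -0.16, 0], "delta_rot": [0, 0, 0.06]}, {"gripper": -1, "linear": [0.09, -0.21, 0], "delta_rot": [0, 0, 0.08]}, {"gripper": -1, "linear": [0.1, -0.25, 0], "delta_rot": [0, 0, 0.08]}, {"gripper": -1, "linear": [0.11, -0.29, 0], "delta_rot": [0, 0, 0.08]}, {"gripper": -1, "linear": [0.11, -0.29, 0], "delta_rot": [0, 0, 0.08]}]}}

```text
clock: 2.55
position: [0.4714, -0.3354, 0.2602]
ee_rot: [-0.0, -0.124, 0.992, -0.001]
contact_force: [-0.2, 0.9, -0.8]
width: 0.0854
gripper_force: 0.0
```

```bash
python3 - <<'E'
from h import *
s=get_state(); print(s['position'],s['ee_rot'],s['qpos'])
c=cam('wrist'); cv2.imwrite('pics/w1.png',c[0])
np.savez('w1.npz',i=c[0],K=c[1],R=c[2],C=c[3]); print(c[3])
E
```

```text
[ 0.47138505 -0.33537581  0.26017225] [-1.20013557e-04 -1.23503023e-01  9.92343525e-01 -1.14748670e-03] [-7.37569279e-01  2.66114119e-01  1.44735781e+00 -1.69463294e-03
  1.42653597e+00 -2.55576180e+00]
[ 0.39595773 -0.35446689  0.40335317]
```

View pics/w1.png

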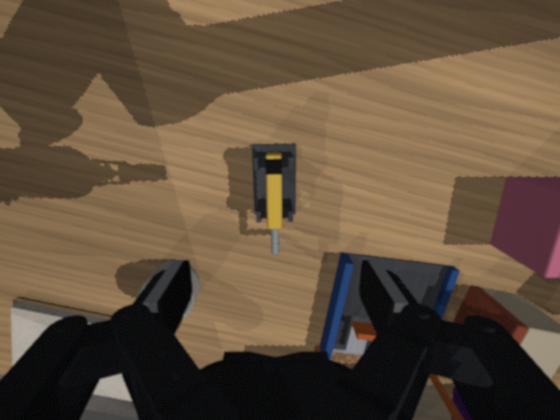

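Wrist view: the handle runs from (274,153) to (274,228) and the rod tip is at (275,252). The lip is at (365,330) and the rails are on either side of it. I'll take a second view from lower, then measure the height.

```bash
cat >> h.py <<'E'
def load(f):
    d=np.load(f); return d['i'],d['K'],d['R'],d['C']
def mask(c,lo,hi): return cv2.inRange(cv2.cvtColor(c[0],cv2.COLOR_BGR2HSV),lo,hi)
def big(m,roi=None):
    if roi: 
        k=np.zeros_like(m); u0,v0,u1,v1=roi; k[v0:v1,u0:u1]=1; m=m*k
    return np.argwhere(m>0)[:,::-1].astype(np.float32)
YEL=((22,120,60),(34,255,255)); BLUE=((105,110,40),(125,255,255)); ORG=((4,170,100),(15,255,255))
E
python3 - <<'E'
from h import *
c=load('w1.npz')
p=big(mask(c,*YEL),(230,130,320,250)); r=cv2.minAreaRect(p); print(r)
for z in(.064,.078):
  w=onplane(c,p,z)[:,:2].astype(np.float32); r=cv2.minAreaRect(w); print(z,np.round(r[0],4),np.round(r[1],4),r[2],cv2.boxPoints(r).round(4).tolist())
print('rod tip',onplane(c,[[275,252]],.064))
# lip + rails
p=big(mask(c,*BLUE),(320,240,362,360)); q=big(mask(c,*BLUE),(420,250,462,330))
for a,z in((p,.036),(q,.016)):
  w=onplane(c,a,z)[:,:2].astype(np.float32); r=cv2.minAreaRect(w); print('rail',cv2.boxPoints(r).round(4).tolist(),r[2])
m=big(mask(c,*ORG),(345,310,380,350)); print('lip px',m.min(0),m.max(0)); 
O=np.array([.6424,-.1131]);ex=np.array([.9936,.1126]);ey=np.array([-.1126,.9936])
w=onplane(c,m,.045)[:,:2]-O; print('lip st x',np.percentile(w@ex,[0,5,50,95,100]),'y',(w@ey).min(),(w@ey).max())
E
```

```text
((273.7084655761719, 190.0048828125), (76.15608978271484, 16.31439971923828), 89.04515838623047)
0.064 [ 0.4833 -0.3344] [0.0946 0.0198] 14.573820114135742 [[0.4350000023841858, -0.3366999924182892], [0.4399999976158142, -0.35589998960494995], [0.531499981880188, -0.3321000039577484], [0.5266000032424927, -0.31290000677108765]]
0.078 [ 0.4797 -0.3352] [0.0907 0.019 ] 14.573810577392578 [[0.4334000051021576, -0.33739998936653137], [0.4381999969482422, -0.35580000281333923], [0.5260000228881836, -0.3330000042915344], [0.5212000012397766, -0.31459999084472656]]
rod tip [[ 0.56101402 -0.31317487  0.064     ]]
rail [[0.5515000224113464, -0.19779999554157257], [0.5540000200271606, -0.2198999971151352], [0.7384999990463257, -0.19850000739097595], [0.7358999848365784, -0.17649999260902405]] 6.60948371887207
rail [[0.5418000221252441, -0.031199999153614044], [0.5439000129699707, -0.05130000039935112], [0.6323999762535095, -0.04190000146627426], [0.630299985408783, -0.021800000220537186]] 6.065181255340576
lip px [358. 333.] [374. 340.]
lip st x [0.02184961 0.02228179 0.02641395 0.03081293 0.03245907] y -0.04623300640179128 -0.021070722358055804
```

Emit:
{"name": "send_rows", "arguments": {"increments": [{"gripper": -1, "linear": [0.005, 0.003, -0.04], "delta_rot": [0, 0, 0]}, {"gripper": -1, "linear": [0.01, 0.003, -0.08], "delta_rot": [0, 0, 0]}, {"gripper": -1, "linear": [0.01, 0.003, -0.1], "delta_rot": [0, 0, 0]}, {"gripper": -1, "linear": [0.01, 0.003, -0.1], "delta_rot": [0, 0, 0]}]}}

```text
clock: 3.0
position: [0.4782, -0.3237, 0.1581]
ee_rot: [-0.003, -0.126, 0.992, 0.003]
contact_force: [-0.6, 0.3, -0.7]
width: 0.0855
gripper_force: 0.0
```

```bash
python3 - <<'E'
from h import *
s=get_state(); print(s['position'],s['ee_rot'])
c=cam('wrist'); np.savez('w2.npz',i=c[0],K=c[1],R=c[2],C=c[3])
d=load('w1.npz')
e=[]
for k in(d,c):
  q=proj(k,[[.49,-.33,.07]])[0].astype(int); roi=(max(q[0]-60,0),max(q[1]-100,0),q[0]+60,q[1]+100)
  p=big(mask(k,*YEL),roi); r=cv2.minAreaRect(p); b=cv2.boxPoints(r); b=b[np.argsort(b[:,1])]; print(b.round(1).tolist(),len(p))
  e.append((b[:2].mean(0),b[2:].mean(0)))
  w=onplane(k,p,.078)[:,:2].astype(np.float32); r=cv2.minAreaRect(w); print(cv2.boxPoints(r).round(4).tolist(),r[2])
A=tri([(d,e[0][0]),(c,e[1][0])]);B=tri([(d,e[0][1]),(c,e[1][1])]); print('rear',A,'front',B,(A+B)/2,np.degrees(np.arctan2(*(B-A)[1::-1])))
cv2.imwrite('pics/w2.png',c[0])
E
```

```text
[ 0.478191   -0.32366178  0.15814397] [-0.0026559  -0.12573939  0.99205409  0.00335285]
[[281.20001220703125, 151.8000030517578], [264.8999938964844, 152.10000610351562], [282.5, 227.89999389648438], [266.20001220703125, 228.1999969482422]] 1001
[[0.4334000051021576, -0.33739998936653137], [0.4381999969482422, -0.35580000281333923], [0.5260000228881836, -0.3330000042915344], [0.5212000012397766, -0.31459999084472656]] 14.573810577392578
[[270.8999938964844, 155.8000030517578], [246.8000030517578, 156.1999969482422], [272.79998779296875, 262.8999938964844], [248.6999969482422, 263.3999938964844]] 1921
[[0.43299999833106995, -0.33739998936653137], [0.43779999017715454, -0.35589998960494995], [0.5263000130653381, -0.3330000042915344], [0.5214999914169312, -0.31450000405311584]] 14.518736839294434
rear [ 0.43660043 -0.34697678  0.07067167] front [ 0.52213041 -0.32406531  0.08156551] [ 0.47936542 -0.33552104  0.07611859] 14.99611207299785
```

Emit:
{"name": "send_rows", "arguments": {"increments": [{"gripper": -1, "linear": [0, -0.008, -0.02], "delta_rot": [0, 0, 0]}, {"gripper": -1, "linear": [0, -0.008, -0.05], "delta_rot": [0, 0, 0]}, {"gripper": -1, "linear": [0, -0.008, -0.08], "delta_rot": [0, 0, 0]}, {"gripper": -1, "linear": [0, -0.008, -0.105], "delta_rot": [0, 0, 0]}, {"gripper": -1, "linear": [0, -0.008, -0.116], "delta_rot": [0, 0, 0]}, {"gripper": -1, "linear": [0, -0.008, -0.116], "delta_rot": [0, 0, 0]}], "newtons": 90}}

```text
clock: 3.65
position: [0.4804, -0.3346, 0.0455]
ee_rot: [-0.0, -0.125, 0.992, 0.0]
contact_force: [-0.4, -0.5, -0.4]
width: 0.0855
gripper_force: 0.0
```

Emit:
{"name": "send_rows", "arguments": {"increments": [{"gripper": 1, "linear": [0, 0, 0], "delta_rot": [0, 0, 0]}, {"gripper": 1, "linear": [0, 0, 0], "delta_rot": [0, 0, 0]}, {"gripper": 1, "linear": [0, 0, 0], "delta_rot": [0, 0, 0]}, {"gripper": 1, "linear": [0, 0, 0], "delta_rot": [0, 0, 0]}, {"gripper": 1, "linear": [0, 0, 0], "delta_rot": [0, 0, 0]}, {"gripper": 1, "linear": [0, 0, 0], "delta_rot": [0, 0, 0]}], "newtons": 90}}

```text
clock: 4.25
position: [0.4808, -0.3354, 0.0462]
ee_rot: [0.0, -0.125, 0.992, -0.001]
contact_force: [-0.6, 1.7, 6.1]
width: 0.0166
gripper_force: 88.3
```

```bash
python3 - <<'E'
from h import *
s=get_state(); print(s['position'],s['width'],s['gripper_force'],s['contact_force'])
c=load('w2.npz'); v=cv2.cvtColor(c[0],cv2.COLOR_BGR2HSV)
t=cam('top'); sd=cam('side')
O=np.array([.6424,-.1131]);ex=np.array([.9936,.1126]);ey=np.array([-.1126,.9936])
# hole & lip by top view: dark pixels in tab
g=cv2.cvtColor(t[0],cv2.COLOR_BGR2GRAY)
for op in(0,.01,.02): print(op,proj(t,[[*(O+ex*(.066-op)),.016]]),proj(sd,[[*(O+ex*(.066-op)),.016]]))
x=O+ex*.06; q=proj(t,[[*x,.016]])[0].astype(int)
m=((g<70)).astype(np.uint8); n,l,st,ce=cv2.connectedComponentsWithStats(m[q[1]-15:q[1]+15,q[0]-20:q[0]+20])
for i in range(1,n):
  if st[i][4]>15: w=onplane(t,[ce[i]+q-[20,15]],.016)[0,:2]-O; print(st[i],w@ex,w@ey)
mo=big(mask(t,*ORG),(285,170,340,215)); w=onplane(t,mo,.045)[:,:2]-O; k=(w@ex)<.06; print('lip',k.sum(),np.percentile(w[k]@ex,[2,50,98]),np.percentile(w[k]@ey,[2,98]))
a=t[0][150:255,250:365]; cv2.imwrite('pics/b.png',cv2.resize(a,None,fx=5,fy=5,interpolation=cv2.INTER_CUBIC))
E
```

```text
[ 0.48082085 -0.33535289  0.04619489] 0.016554173847985847 88.26626300811768 [-0.63445713  1.71746066  6.14461675]
0 [[307.38082036 186.47518385]] [[326.33223913 249.18432974]]
0.01 [[307.89064713 190.01146294]] [[323.82166005 250.38357967]]
0.02 [[308.4016203  193.55569371]] [[321.29499099 251.59051545]]
[ 13   9  14  12 136] 0.06364402164740317 0.002108286911152674
[ 0 12  4 18 42] 0.04728225954672909 0.0566898316098649
[11 26 29  4 72] 0.022827504688241837 -0.016638758474284615
lip 94 [0.02174919 0.02588518 0.03130969] [-0.04639044  0.04722015]
```

Emit:
{"name": "send_rows", "arguments": {"increments": [{"gripper": 1, "linear": [0, 0, 0.025], "delta_rot": [0, 0, 0]}, {"gripper": 1, "linear": [0, 0, 0.055], "delta_rot": [0, 0, 0]}, {"gripper": 1, "linear": [0, 0, 0.08], "delta_rot": [0, 0, 0]}, {"gripper": 1, "linear": [0.02, 0.03, 0.08], "delta_rot": [0, 0, -0.03]}, {"gripper": 1, "linear": [0.045, 0.065, 0.08], "delta_rot": [0, 0, -0.06]}, {"gripper": 1, "linear": [0.07, 0.105, 0.08], "delta_rot": [0, 0, -0.09]}, {"gripper": 1, "linear": [0.095, 0.145, 0.08], "delta_rot": [0, 0, -0.12]}, {"gripper": 1, "linear": [0.12, 0.18, 0.08], "delta_rot": [0, 0, -0.14]}]}}

```text
clock: 5.15
position: [0.6006, -0.1528, 0.1247]
ee_rot: [-0.001, -0.055, 0.998, 0.0]
contact_force: [0.2, -0.2, -1.7]
width: 0.0165
gripper_force: 87.9
```

Emit:
{"name": "send_rows", "arguments": {"increments": [{"gripper": 1, "linear": [0.016, 0.027, 0], "delta_rot": [0, 0, 0]}, {"gripper": 1, "linear": [0.026, 0.042, 0], "delta_rot": [0, 0, 0]}, {"gripper": 1, "linear": [0.026, 0.042, 0], "delta_rot": [0, 0, 0]}, {"gripper": 1, "linear": [0.026, 0.042, -0.02], "delta_rot": [0, 0, 0]}, {"gripper": 1, "linear": [0.026, 0.042, -0.025], "delta_rot": [0, 0, 0]}, {"gripper": 1, "linear": [0.026, 0.042, -0.025], "delta_rot": [0, 0, 0]}]}}

```text
clock: 5.75
position: [0.6247, -0.114, 0.099]
ee_rot: [-0.002, -0.055, 0.998, 0.0]
contact_force: [0.5, -0.4, -2.2]
width: 0.0169
gripper_force: 87.9
```

```bash
python3 - <<'E'
from h import *
s=get_state(); print(s['position'],s['width'],s['contact_force'],s['qpos'])
out=[]
for n in('side','wrist','top'):
  c=cam(n); T=np.array(s['position']); ex=np.array([.9936,.1126,0]); tip=T+.08*ex+[0,0,-.04]; q=proj(c,tip)[0]; print(n,q,proj(c,[[.7054,-.1039,.016]]))
  q=np.clip(q.astype(int),[50,50],[510,370]); out.append(cv2.resize(c[0][q[1]-50:q[1]+50,q[0]-50:q[0]+50],(260,260),interpolation=cv2.INTER_CUBIC))
cv2.imwrite('pics/c.png',np.hstack(out))
E
```

```text
[ 0.62473386 -0.11395067  0.09904895] 0.016924780214875864 [ 0.48037215 -0.42296948 -2.18793286] [-2.89604620e-01  4.60098704e-01  1.56046848e+00 -6.02375939e-04
  1.12462318e+00 -1.97004336e+00]
side [325.86638172 238.31291821] [[325.3125844  249.12573465]]
wrist [275.7168485  328.41119334] [[276.55257176 296.30880248]]
top [308.34627234 184.5292754 ] [[306.76514007 187.4055549 ]]
```

View pics/c.png

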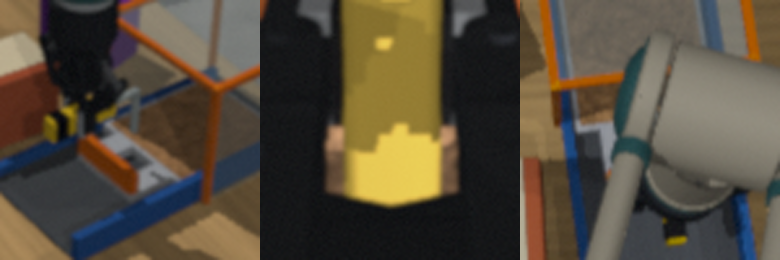

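The side crop shows the prong (135,115) hanging directly above the hole (135,155). I'll descend and pull.

Emit:
{"name": "send_rows", "arguments": {"increments": [{"gripper": 1, "linear": [0, 0, -0.015], "delta_rot": [0, 0, 0]}, {"gripper": 1, "linear": [0, 0, -0.03], "delta_rot": [0, 0, 0]}, {"gripper": 1, "linear": [0, 0, -0.042], "delta_rot": [0, 0, 0]}, {"gripper": 1, "linear": [0, 0, -0.052], "delta_rot": [0, 0, 0]}, {"gripper": 1, "linear": [0, 0, -0.052], "delta_rot": [0, 0, 0]}]}}

```text
clock: 6.4
position: [0.6255, -0.1129, 0.047]
ee_rot: [-0.001, -0.055, 0.998, 0.0]
contact_force: [-0.4, -0.2, -1.3]
width: 0.0167
gripper_force: 87.9
```

Emit:
{"name": "send_rows", "arguments": {"increments": [{"gripper": 1, "linear": [-0.01, -0.001, 0], "delta_rot": [0, 0, 0]}, {"gripper": 1, "linear": [-0.02, -0.002, 0], "delta_rot": [0, 0, 0]}, {"gripper": 1, "linear": [-0.03, -0.003, 0], "delta_rot": [0, 0, 0]}, {"gripper": 1, "linear": [-0.04, -0.0045, 0], "delta_rot": [0, 0, 0]}, {"gripper": 1, "linear": [-0.05, -0.0057, 0], "delta_rot": [0, 0, 0]}, {"gripper": 1, "linear": [-0.06, -0.0068, 0], "delta_rot": [0, 0, 0]}, {"gripper": 1, "linear": [-0.07, -0.0079, 0], "delta_rot": [0, 0, 0]}, {"gripper": 1, "linear": [-0.08, -0.009, 0], "delta_rot": [0, 0, 0]}]}}

```text
clock: 7.2
position: [0.5462, -0.1222, 0.0488]
ee_rot: [0.001, -0.056, 0.998, -0.0]
contact_force: [3.9, 1.0, 0.0]
width: 0.0171
gripper_force: 88.8
```

Emit:
{"name": "send_rows", "arguments": {"increments": [{"gripper": 1, "linear": [-0.012, -0.0014, 0], "delta_rot": [0, 0, 0]}, {"gripper": 1, "linear": [-0.024, -0.0027, 0], "delta_rot": [0, 0, 0]}, {"gripper": 1, "linear": [-0.036, -0.0041, 0], "delta_rot": [0, 0, 0]}, {"gripper": 1, "linear": [-0.048, -0.0055, 0], "delta_rot": [0, 0, 0]}, {"gripper": 1, "linear": [-0.06, -0.0068, 0], "delta_rot": [0, 0, 0]}, {"gripper": 1, "linear": [-0.072, -0.0082, 0], "delta_rot": [0, 0, 0]}, {"gripper": 1, "linear": [-0.082, -0.0093, 0], "delta_rot": [0, 0, 0]}, {"gripper": 1, "linear": [-0.088, -0.01, 0], "delta_rot": [0, 0, 0]}]}}

```text
clock: 8.0
position: [0.4564, -0.1317, 0.048]
ee_rot: [-0.001, -0.055, 0.998, 0.0]
contact_force: [4.0, 0.2, -1.6]
width: 0.0165
gripper_force: 89.0
```

Emit:
{"name": "send_rows", "arguments": {"increments": [{"gripper": 1, "linear": [-0.004, -0.0004, 0], "delta_rot": [0, 0, 0]}, {"gripper": 1, "linear": [-0.007, -0.0008, 0], "delta_rot": [0, 0, 0]}, {"gripper": 1, "linear": [-0.01, -0.0011, 0], "delta_rot": [0, 0, 0]}]}}

```text
clock: 8.3
position: [0.448, -0.1328, 0.048]
ee_rot: [-0.0, -0.056, 0.998, 0.0]
contact_force: [3.5, 0.1, -2.0]
width: 0.0165
gripper_force: 88.7
```

```bash
python3 - <<'E'
from h import *
s=get_state(); print(s['position'],s['contact_force'],s['moment'])
t=cam('top'); O=np.array([.6424,-.1131]);ex=np.array([.9936,.1126]);ey=np.array([-.1126,.9936])
mo=big(mask(t,*ORG),(270,180,350,280)); w=onplane(t,mo,.045)[:,:2]-O; k=((w@ex)<.03)&(abs(w@ey)<.06); print('lip',k.sum(),np.percentile(w[k]@ex,[2,50,98]) if k.any() else 0)
sd=cam('side'); cv2.imwrite('pics/d.png',cv2.resize(np.vstack([sd[0][170:310,200:400]]),(800,560),interpolation=cv2.INTER_CUBIC))
mo=big(mask(sd,*ORG),(230,230,320,310)); w=onplane(sd,mo,.045)[:,:2]-O; print(len(mo),np.percentile(w@ex,[2,50,98]) if len(mo) else 0)
E
```

```text
[ 0.44797313 -0.13276254  0.04798153] [ 3.46763827  0.1207892  -1.95409091] [ 0.16230168 -0.52998109  0.09246102]
lip 44 [-0.14156994 -0.13734217 -0.13268569]
65 [-0.15487985 -0.14134388 -0.13487144]
```

Emit:
{"name": "send_rows", "arguments": {"increments": [{"gripper": 1, "linear": [-0.002, -0.0002, 0], "delta_rot": [0, 0, 0]}, {"gripper": 1, "linear": [-0.004, -0.0005, 0], "delta_rot": [0, 0, 0]}, {"gripper": 1, "linear": [-0.004, -0.0005, 0], "delta_rot": [0, 0, 0]}]}}

```text
clock: 8.7
position: [0.4438, -0.1333, 0.0481]
ee_rot: [-0.001, -0.056, 0.998, 0.0]
contact_force: [1.9, 0.4, -2.1]
width: 0.0169
gripper_force: 88.6
```

Emit:
{"name": "send_rows", "arguments": {"increments": [{"gripper": 1, "linear": [-0.002, -0.0002, 0], "delta_rot": [0, 0, 0]}, {"gripper": 1, "linear": [-0.003, -0.0003, 0], "delta_rot": [0, 0, 0]}, {"gripper": 1, "linear": [-0.003, -0.0003, 0], "delta_rot": [0, 0, 0]}]}}

```text
clock: 9.0
position: [0.443, -0.134, 0.0484]
ee_rot: [0.002, -0.055, 0.998, -0.0]
contact_force: [5.9, 1.9, -5.9]
width: 0.0169
gripper_force: 88.0
```

Emit:
{"name": "send_rows", "arguments": {"increments": [{"gripper": 1, "linear": [-0.002, -0.0002, 0], "delta_rot": [0, 0, 0]}, {"gripper": 1, "linear": [-0.003, -0.0003, 0], "delta_rot": [0, 0, 0]}, {"gripper": 1, "linear": [-0.003, -0.0003, 0], "delta_rot": [0, 0, 0]}]}}

```text
clock: 9.3
position: [0.4425, -0.135, 0.0491]
ee_rot: [0.004, -0.055, 0.998, -0.001]
contact_force: [8.5, 2.5, -5.0]
width: 0.0169
gripper_force: 88.4
```

```bash
python3 - <<'E'
from h import *
s=get_state(); print(s['position'],s['contact_force'],s['moment'])
t=cam('top'); O=np.array([.6424,-.1131]);ex=np.array([.9936,.1126]);ey=np.array([-.1126,.9936])
mo=big(mask(t,*ORG),(270,180,350,280)); w=onplane(t,mo,.045)[:,:2]-O; k=((w@ex)<.03)&(abs(w@ey)<.06); print('lip',k.sum(),np.percentile(w[k]@ex,[2,50,98]) if k.any() else 0)
E
```

```text
[ 0.44253766 -0.13497477  0.0490988 ] [ 8.53340586  2.46421908 -5.01584296] [ 0.44628881 -1.62705358  0.13316612]
lip 47 [-0.14622035 -0.14120196 -0.13763396]
```

Emit:
{"name": "send_rows", "arguments": {"increments": [{"gripper": 1, "linear": [0.01, 0.0011, 0], "delta_rot": [0, 0, 0]}, {"gripper": 1, "linear": [0.018, 0.002, 0], "delta_rot": [0, 0, 0]}, {"gripper": 1, "linear": [0.018, 0.002, 0.02], "delta_rot": [0, 0, 0]}, {"gripper": 1, "linear": [0.018, 0.002, 0.05], "delta_rot": [0, 0, 0]}, {"gripper": 1, "linear": [0.018, 0.002, 0.08], "delta_rot": [0, 0, 0]}, {"gripper": 1, "linear": [0.023, -0.04, 0.08], "delta_rot": [0, 0, 0.05]}, {"gripper": 1, "linear": [0.028, -0.08, 0.08], "delta_rot": [0, 0, 0.1]}, {"gripper": 1, "linear": [0.033, -0.12, 0.08], "delta_rot": [0, 0, 0.14]}]}}

```text
clock: 10.15
position: [0.471, -0.2551, 0.1285]
ee_rot: [-0.001, -0.127, 0.992, 0.0]
contact_force: [0.8, 0.5, -0.6]
width: 0.017
gripper_force: 89.1
```

Emit:
{"name": "send_rows", "arguments": {"increments": [{"gripper": 1, "linear": [0.005, -0.04, 0], "delta_rot": [0, 0, 0]}, {"gripper": 1, "linear": [0.009, -0.07, 0], "delta_rot": [0, 0, 0]}, {"gripper": 1, "linear": [0.009, -0.0806, 0], "delta_rot": [0, 0, 0]}, {"gripper": 1, "linear": [0.009, -0.0806, 0], "delta_rot": [0, 0, 0]}, {"gripper": 1, "linear": [0.009, -0.0806, 0], "delta_rot": [0, 0, 0]}]}}

```text
clock: 10.65
position: [0.4796, -0.3332, 0.1277]
ee_rot: [-0.001, -0.125, 0.992, 0.001]
contact_force: [0.2, 0.3, -1.1]
width: 0.017
gripper_force: 89.0
```

```bash
python3 - <<'E'
from h import *
s=get_state(); print(s['position'],s['ee_rot'],s['contact_force'],s['width'])
sd=cam('side'); t=cam('top')
O=np.array([.6424,-.1131]);ex=np.array([.9936,.1126]);ey=np.array([-.1126,.9936])
mo=big(mask(t,*ORG),(270,180,350,280)); w=onplane(t,mo,.045)[:,:2]-O; k=((w@ex)<.03)&(abs(w@ey)<.06); print('lip',k.sum(),np.percentile(w[k]@ex,[2,50,98]) if k.any() else 0, np.percentile(w[k]@ey,[2,98]))
np.savez('top2.npz',i=t[0],K=t[1],R=t[2],C=t[3])
hx=np.array([np.cos(.254),np.sin(.254),0]); T=np.array(s['position'])+[0,0,.019]
print(proj(sd,[T-.045*hx,T+.045*hx,T+.08*hx,T+.08*hx-[0,0,.059]]).round(1))
cv2.imwrite('pics/e.png',np.hstack([cv2.resize(sd[0][230:350,240:360],(500,500),interpolation=cv2.INTER_CUBIC)]))
E
```

```text
[ 0.47955001 -0.33317892  0.12774499] [-8.93431329e-04 -1.25307441e-01  9.92116602e-01  1.37629408e-03] [ 0.20519095  0.25871164 -1.06274349] 0.01702975682346886
lip 53 [-0.14651372 -0.14190744 -0.1375772 ] [-0.04451576  0.05112466]
[[288.4 297.3]
 [314.6 279.2]
 [324.2 272.6]
 [323.2 290. ]]
```

View pics/e.png

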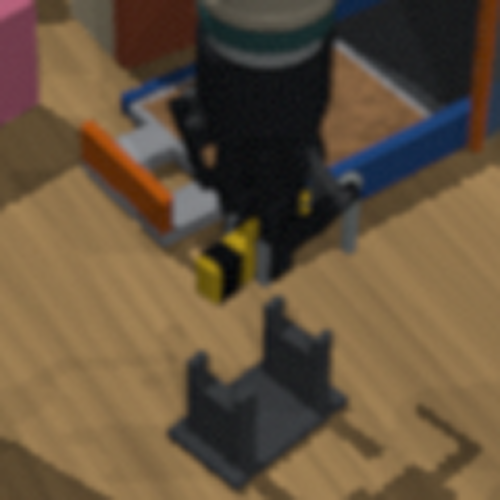

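The side view shows the hook level in the gripper, with the prong tip at crop (348,248) matching the prediction, and the rest directly below. The tray is fully out.

Emit:
{"name": "send_rows", "arguments": {"increments": [{"gripper": 1, "linear": [0, 0, -0.03], "delta_rot": [0, 0, 0]}, {"gripper": 1, "linear": [0, 0, -0.055], "delta_rot": [0, 0, 0]}, {"gripper": 1, "linear": [0, 0, -0.072], "delta_rot": [0, 0, 0]}, {"gripper": 1, "linear": [0, 0, -0.081], "delta_rot": [0, 0, 0]}, {"gripper": 1, "linear": [0, 0, -0.082], "delta_rot": [0, 0, 0]}, {"gripper": 1, "linear": [0, 0, -0.082], "delta_rot": [0, 0, 0]}]}}

```text
clock: 11.35
position: [0.4808, -0.3342, 0.0468]
ee_rot: [0.0, -0.126, 0.992, -0.0]
contact_force: [0.7, -0.5, -1.1]
width: 0.0168
gripper_force: 89.3
```

Emit:
{"name": "send_rows", "arguments": {"increments": [{"gripper": -1, "linear": [0, 0, 0], "delta_rot": [0, 0, 0]}, {"gripper": -1, "linear": [0, 0, 0], "delta_rot": [0, 0, 0]}, {"gripper": -1, "linear": [0, 0, 0], "delta_rot": [0, 0, 0]}, {"gripper": -1, "linear": [0, 0, 0], "delta_rot": [0, 0, 0]}, {"gripper": -1, "linear": [0, 0, 0.03], "delta_rot": [0, 0, 0]}, {"gripper": -1, "linear": [0, 0, 0.07], "delta_rot": [0, 0, 0]}, {"gripper": -1, "linear": [0, 0, 0.12], "delta_rot": [0, 0, 0]}]}}

```text
clock: 12.05
position: [0.4793, -0.3339, 0.1659]
ee_rot: [-0.001, -0.125, 0.992, 0.002]
contact_force: [1.9, -0.3, -0.9]
width: 0.0854
gripper_force: 0.0
```

```bash
python3 - <<'E'
from h import *
s=get_state(); print(s['position'],s['ee_rot'],s['contact_force'],s['width'])
c=cam('wrist'); p=big(mask(c,*YEL),(180,60,360,300))
for z in (.078,):
  w=onplane(c,p,z)[:,:2].astype(np.float32); r=cv2.minAreaRect(w); print('hook',r)
t=load('top2.npz')
# candle in top view: terra+cream
TER=((0,90,50),(12,200,230)); CR=((15,20,110),(32,120,255))
q=np.vstack([big(mask(t,*TER),(225,185,272,245)),big(mask(t,*CR),(225,185,272,245))])
b=cv2.minAreaRect(onplane(t,q,.096)[:,:2].astype(np.float32)); print('candle',b,cv2.boxPoints(b).round(4).tolist())
q=big(mask(t,*TER),(225,185,272,245)); b=cv2.minAreaRect(onplane(t,q,.096)[:,:2].astype(np.float32)); print('foot',b,cv2.boxPoints(b).round(4).tolist())
P=((155,60,60),(175,255,255))
for roi in((225,255,285,320),(160,230,220,290)):
  q=big(mask(t,*P),roi); b=cv2.minAreaRect(onplane(t,q,.09)[:,:2].astype(np.float32)); print('pink',cv2.boxPoints(b).round(3).tolist())
E
```

```text
[ 0.47930237 -0.33388531  0.16593045] [-0.00145885 -0.12518242  0.99213115  0.00173393] [ 1.86582746 -0.28997662 -0.87541996] 0.0854490390010034
hook ((0.48015275597572327, -0.3344990909099579), (0.09191682934761047, 0.01882842183113098), 15.003562927246094)
candle ((0.6226000189781189, 0.05362400412559509), (0.1176266223192215, 0.15110266208648682), 89.04821014404297) [[0.5461000204086304, -0.0038999998942017555], [0.6972000002861023, -0.006399999838322401], [0.6991000175476074, 0.1111999973654747], [0.5479999780654907, 0.1137000024318695]]
foot ((0.6177834868431091, 0.01447354443371296), (0.10807228833436966, 0.01861358806490898), 1.8305102586746216) [[0.5634999871253967, 0.02199999988079071], [0.5641000270843506, 0.0034000000450760126], [0.6721000075340271, 0.006899999920278788], [0.671500027179718, 0.025499999523162842]]
pink [[0.3779999911785126, 0.05999999865889549], [0.39800000190734863, -0.023000000044703484], [0.49900001287460327, 0.0020000000949949026], [0.4779999852180481, 0.08500000089406967]]
pink [[0.44600000977516174, 0.16699999570846558], [0.5450000166893005, 0.13699999451637268], [0.5740000009536743, 0.23199999332427979], [0.4740000069141388, 0.2619999945163727]]
```

Emit:
{"name": "send_rows", "arguments": {"increments": [{"gripper": 0, "linear": [0.005, 0.02, 0.02], "delta_rot": [0, 0, -0.1]}, {"gripper": 0, "linear": [0.01, 0.045, 0.04], "delta_rot": [0, 0, -0.21]}, {"gripper": 0, "linear": [0.017, 0.07, 0.06], "delta_rot": [0, 0, -0.32]}, {"gripper": 0, "linear": [0.023, 0.096, 0.06], "delta_rot": [0, 0, -0.43]}, {"gripper": 0, "linear": [0.03, 0.122, 0.06], "delta_rot": [0, 0, -0.54]}, {"gripper": 0, "linear": [0.036, 0.148, 0.06], "delta_rot": [0, 0, -0.65]}, {"gripper": 0, "linear": [0.043, 0.174, 0.06], "delta_rot": [0, 0, -0.76]}, {"gripper": 0, "linear": [0.05, 0.2, 0.06], "delta_rot": [0, 0, -0.86]}]}}

```text
clock: 12.9
position: [0.5306, -0.1338, 0.2263]
ee_rot: [0.0, 0.302, 0.953, 0.0]
contact_force: [0.2, 0.4, 0.2]
width: 0.0424
gripper_force: 0.0
```

Emit:
{"name": "send_rows", "arguments": {"increments": [{"gripper": 0, "linear": [0.011, 0.035, 0], "delta_rot": [0, 0, -0.11]}, {"gripper": 0, "linear": [0.022, 0.07, 0], "delta_rot": [0, 0, -0.22]}, {"gripper": 0, "linear": [0.034, 0.105, 0], "delta_rot": [0, 0, -0.33]}, {"gripper": 0, "linear": [0.046, 0.14, 0], "delta_rot": [0, 0, -0.44]}, {"gripper": 0, "linear": [0.057, 0.18, 0], "delta_rot": [0, 0, -0.55]}, {"gripper": 0, "linear": [0.069, 0.215, 0], "delta_rot": [0, 0, -0.66]}, {"gripper": 0, "linear": [0.076, 0.24, 0], "delta_rot": [0, 0, -0.76]}, {"gripper": 0, "linear": [0.081, 0.255, 0], "delta_rot": [0, 0, -0.85]}]}}

```text
clock: 13.7
position: [0.6118, 0.1226, 0.226]
ee_rot: [-0.0, 0.667, 0.745, 0.0]
contact_force: [-0.3, -0.4, -0.4]
width: 0.0428
gripper_force: 0.0
```

Emit:
{"name": "send_rows", "arguments": {"increments": [{"gripper": 0, "linear": [0, 0, 0], "delta_rot": [0, 0, 0]}, {"gripper": 0, "linear": [0, 0, 0], "delta_rot": [0, 0, 0]}]}}

```text
clock: 13.9
position: [0.6112, 0.1199, 0.226]
ee_rot: [0.0, 0.666, 0.746, -0.0]
contact_force: [-0.1, -0.8, -0.1]
width: 0.0427
gripper_force: 0.0
```

```bash
python3 - <<'E'
from h import *
s=get_state(); print(s['position'],s['ee_rot'],s['qpos'],s['width'])
c=cam('wrist'); np.savez('w3.npz',i=c[0],K=c[1],R=c[2],C=c[3]); 
im=c[0].copy()
for z in(.096,):
  for y in (.005,.091):
    for x in(.565,.67): cv2.circle(im,tuple(proj(c,[[x,y,z]])[0].astype(int)),3,(0,255,0),1)
cv2.imwrite('pics/w3.png',im)
E
```

```text
[0.61117714 0.11987038 0.22604909] [ 1.13494378e-04  6.65502661e-01  7.46395305e-01 -4.94466154e-04] [ 8.25098070e-02  3.51167477e-01  1.40634824e+00 -8.60765127e-04
  1.38463734e+00 -3.17926044e-02] 0.0426612207045463
```

View pics/w3.png

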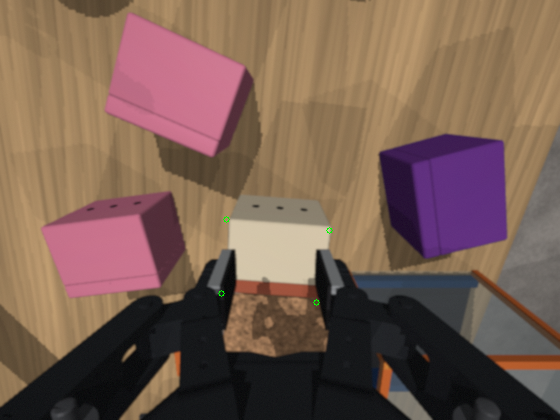

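The wrist view shows the candle's upper rear edge from about (234,221) to (329,228), with the foot stripe at row 287. The fingers line up with the candle, so I'll lower behind it and push low.

```bash
python3 - <<'E'
from h import *
c=load('w3.npz'); O=np.array([.6424,-.1131]);ex=np.array([.9936,.1126]);ey=np.array([-.1126,.9936])
S=lambda w:np.c_[(w[:,:2]-O)@ex,(w[:,:2]-O)@ey].round(4).tolist()
print('back top',S(onplane(c,[[234,221],[329,228]],.096)),'back bottom',S(onplane(c,[[240,197],[322,201]],0)),'foot top',S(onplane(c,[[237,291],[318,295]],.096)))
print('rail outer',S(onplane(c,[[355,275],[480,275],[355,286],[475,287]],.016)))
# foot/cream boundary & height from two views
E
```

```text
back top [[-0.046, 0.2101], [0.0496, 0.2028]] back bottom [[-0.0513, 0.2079], [0.0572, 0.2026]] foot top [[-0.0461, 0.1289], [0.0422, 0.1241]]
rail outer [[0.1055, 0.1011], [0.2777, 0.1015], [0.107, 0.0836], [0.2748, 0.0825]]
```

Emit:
{"name": "send_rows", "arguments": {"increments": [{"gripper": 0, "linear": [0, 0.004, -0.045], "delta_rot": [0, 0, 0]}, {"gripper": 0, "linear": [0, 0.004, -0.09], "delta_rot": [0, 0, 0]}, {"gripper": 0, "linear": [0, 0.004, -0.135], "delta_rot": [0, 0, 0]}, {"gripper": 0, "linear": [0, 0.004, -0.175], "delta_rot": [0, 0, 0]}, {"gripper": 0, "linear": [0, 0.004, -0.2], "delta_rot": [0, 0, 0]}, {"gripper": 0, "linear": [0, 0.004, -0.205], "delta_rot": [0, 0, 0]}, {"gripper": 0, "linear": [0, 0.004, -0.205], "delta_rot": [0, 0, 0]}]}}

```text
clock: 14.65
position: [0.6111, 0.1232, 0.021]
ee_rot: [-0.0, 0.667, 0.745, -0.001]
contact_force: [0.7, -0.5, 0.8]
width: 0.0427
gripper_force: 0.0
```

Emit:
{"name": "send_rows", "arguments": {"increments": [{"gripper": 0, "linear": [0.006, -0.008, 0], "delta_rot": [0, 0, 0]}, {"gripper": 0, "linear": [0.007, -0.016, 0], "delta_rot": [0, 0, 0]}, {"gripper": 0, "linear": [0.0075, -0.022, 0], "delta_rot": [0, 0, 0]}, {"gripper": 0, "linear": [0.008, -0.028, 0], "delta_rot": [0, 0, 0]}, {"gripper": 0, "linear": [0.009, -0.034, 0], "delta_rot": [0, 0, 0]}, {"gripper": 0, "linear": [0.0095, -0.04, 0], "delta_rot": [0, 0, 0]}, {"gripper": 0, "linear": [0.01, -0.045, 0], "delta_rot": [0, 0, 0]}, {"gripper": 0, "linear": [0.0105, -0.048, 0], "delta_rot": [0, 0, 0]}]}}

```text
clock: 15.45
position: [0.6229, 0.0773, 0.0235]
ee_rot: [0.0, 0.667, 0.745, 0.002]
contact_force: [-1.0, 8.1, 2.9]
width: 0.043
gripper_force: 0.7
```

Emit:
{"name": "send_rows", "arguments": {"increments": [{"gripper": 0, "linear": [0.0003, -0.003, 0], "delta_rot": [0, 0, 0]}, {"gripper": 0, "linear": [0.0006, -0.005, 0], "delta_rot": [0, 0, 0]}, {"gripper": 0, "linear": [0.0006, -0.005, 0], "delta_rot": [0, 0, 0]}]}}

```text
clock: 15.75
position: [0.6232, 0.0744, 0.0239]
ee_rot: [-0.001, 0.667, 0.745, 0.003]
contact_force: [-1.5, 12.2, 4.6]
width: 0.0425
gripper_force: 2.4
```

Emit:
{"name": "send_rows", "arguments": {"increments": [{"gripper": 0, "linear": [0.0003, -0.003, 0], "delta_rot": [0, 0, 0]}, {"gripper": 0, "linear": [0.0005, -0.005, 0], "delta_rot": [0, 0, 0]}, {"gripper": 0, "linear": [0.0005, -0.005, 0], "delta_rot": [0, 0, 0]}]}}

```text
clock: 16.05
position: [0.6232, 0.0739, 0.0247]
ee_rot: [-0.004, 0.668, 0.744, 0.006]
contact_force: [-3.8, 24.6, 10.2]
width: 0.0426
gripper_force: 6.9
```

```bash
python3 - <<'E'
from h import *
s=get_state(); print(s['position'],s['contact_force'])
c=cam('wrist'); d=cam('side'); t=cam('top')
a=cv2.resize(d[0][180:290,230:340],(400,400),interpolation=cv2.INTER_CUBIC); b=cv2.resize(c[0][100:380,140:420],(400,400))
cv2.imwrite('pics/f.png',np.hstack([b,a]))
E
```

```text
[0.62321944 0.07389035 0.0246627 ] [-3.81510672 24.6242402  10.1634028 ]
```

View pics/f.png

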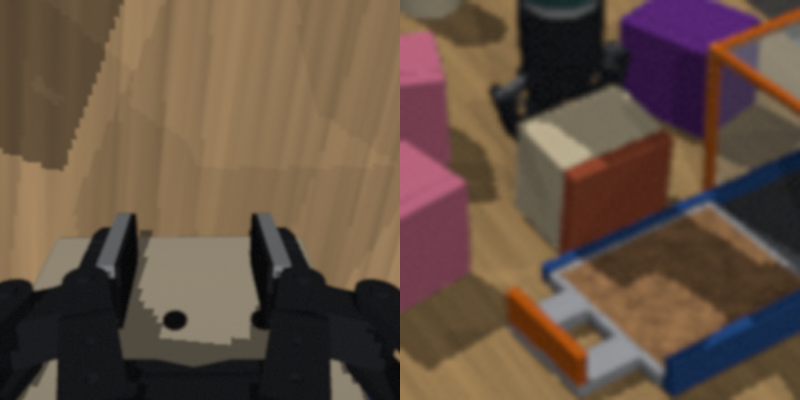

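The side crop shows the candle flush against the rail with its foot toward the tray. I'll start tipping by moving the contact along an arc about the rail edge while keeping it pressed in.

Emit:
{"name": "send_rows", "arguments": {"increments": [{"gripper": 0, "linear": [0, 0, 0.003], "delta_rot": [0, 0, 0]}, {"gripper": 0, "linear": [0.0002, -0.0015, 0.008], "delta_rot": [0, 0, 0]}, {"gripper": 0, "linear": [0.0003, -0.0025, 0.013], "delta_rot": [0, 0, 0]}, {"gripper": 0, "linear": [0.0004, -0.0036, 0.017], "delta_rot": [0, 0, 0]}, {"gripper": 0, "linear": [0.0007, -0.0065, 0.0235], "delta_rot": [0, 0, 0]}, {"gripper": 0, "linear": [0.001, -0.0095, 0.03], "delta_rot": [0, 0, 0]}, {"gripper": 0, "linear": [0.001, -0.0095, 0.03], "delta_rot": [0, 0, 0]}]}}

```text
clock: 16.9
position: [0.6244, 0.0625, 0.0551]
ee_rot: [-0.003, 0.668, 0.745, 0.005]
contact_force: [-2.3, 18.2, 8.4]
width: 0.0426
gripper_force: 9.8
```

```bash
python3 - <<'E'
from h import *
s=get_state(); print(s['position'],s['contact_force'],s['ee_rot'])
c=cam('wrist'); d=cam('side')
a=cv2.resize(d[0][180:290,230:340],(400,400),interpolation=cv2.INTER_CUBIC); b=cv2.resize(c[0][100:380,140:420],(400,400))
cv2.imwrite('pics/g.png',np.hstack([b,a]))
E
```

```text
[0.62437709 0.0625081  0.05505986] [-2.34111496 18.1820825   8.41925144] [-0.00250703  0.66751635  0.74457395  0.00502714]
```

View pics/g.png

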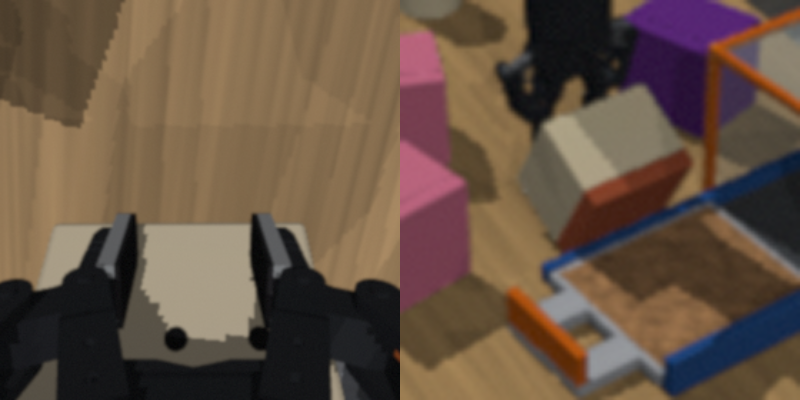

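The side crop shows the candle tilted about 22° on the rail, with its lower edge off the bench. I'll continue along the arc.

Emit:
{"name": "send_rows", "arguments": {"increments": [{"gripper": 0, "linear": [0.0004, -0.0038, 0.0059], "delta_rot": [0, 0, 0]}, {"gripper": 0, "linear": [0.0009, -0.008, 0.0114], "delta_rot": [0, 0, 0]}, {"gripper": 0, "linear": [0.0014, -0.0128, 0.0165], "delta_rot": [0, 0, 0]}, {"gripper": 0, "linear": [0.002, -0.0179, 0.0213], "delta_rot": [0, 0, 0]}, {"gripper": 0, "linear": [0.0026, -0.0233, 0.0255], "delta_rot": [0, 0, 0]}, {"gripper": 0, "linear": [0.0033, -0.0292, 0.0293], "delta_rot": [0, 0, 0]}, {"gripper": 0, "linear": [0.0033, -0.0292, 0.0293], "delta_rot": [0, 0, 0]}]}}

```text
clock: 17.7
position: [0.6282, 0.0306, 0.087]
ee_rot: [-0.0, 0.667, 0.745, 0.004]
contact_force: [-6.2, 11.6, 21.5]
width: 0.0427
gripper_force: 12.2
```

```bash
python3 - <<'E'
from h import *
s=get_state(); print(s['position'],s['contact_force'],s['ee_rot'])
d=cam('side')
TER=((0,90,50),(12,215,230)); q=big(mask(d,*TER),(255,190,345,260)); q=cv2.minAreaRect(q),len(q); print(q)
cv2.imwrite('pics/h1.png',cv2.resize(d[0][180:290,230:340],(400,400)))
E
```

```text
[0.62822956 0.03055208 0.08696744] [-6.22256568 11.6468849  21.49607831] [-1.98141969e-04  6.67166750e-01  7.44896741e-01  4.16336481e-03]
(((304.97174072265625, 223.29925537109375), (35.438140869140625, 77.94265747070312), 50.38930892944336), 438)
```

Emit:
{"name": "send_rows", "arguments": {"increments": [{"gripper": 0, "linear": [0.0007, -0.0062, 0.0032], "delta_rot": [0, 0, 0]}, {"gripper": 0, "linear": [0.0014, -0.0126, 0.006], "delta_rot": [0, 0, 0]}, {"gripper": 0, "linear": [0.0022, -0.0192, 0.0083], "delta_rot": [0, 0, 0]}, {"gripper": 0, "linear": [0.003, -0.026, 0.01], "delta_rot": [0, 0, 0]}, {"gripper": 0, "linear": [0.0037, -0.033, 0.011], "delta_rot": [0, 0, 0]}, {"gripper": 0, "linear": [0.0045, -0.04, 0.0115], "delta_rot": [0, 0, 0]}, {"gripper": 0, "linear": [0.0053, -0.047, 0.012], "delta_rot": [0, 0, 0]}, {"gripper": 0, "linear": [0.006, -0.0535, 0.012], "delta_rot": [0, 0, 0]}]}}

```text
clock: 18.55
position: [0.6349, -0.0212, 0.1001]
ee_rot: [-0.001, 0.668, 0.744, 0.006]
contact_force: [-5.1, 14.9, 25.9]
width: 0.0428
gripper_force: 13.9
```

```bash
python3 - <<'E'
from h import *
s=get_state(); print(s['position'],s['contact_force'],s['ee_rot'])
d=cam('side');c=cam('wrist')
a=cv2.resize(d[0][180:290,230:340],(400,400),interpolation=cv2.INTER_CUBIC); b=cv2.resize(c[0][100:380,140:420],(400,400))
cv2.imwrite('pics/i.png',np.hstack([b,a]))
TER=((0,90,50),(12,215,230)); CR=((15,20,110),(32,120,255)); 
for m in(TER,CR): q=big(mask(d,*m),(255,180,345,280)); print(cv2.minAreaRect(q),len(q))
t=cam('top'); 
for m in(TER,CR): q=big(mask(t,*m),(245,185,345,245)); print(len(q),q.min(0),q.max(0)) if len(q) else 0
E
```

```text
[ 0.63485356 -0.02116077  0.10014758] [-5.13170789 14.93902715 25.94456942] [-5.28780451e-04  6.67748494e-01  7.44360741e-01  6.22543067e-03]
((317.64508056640625, 237.49899291992188), (60.495933532714844, 122.93994903564453), 38.254425048828125) 519
((299.5, 229.5), (99.0, 89.0), 90.0) 2443
1 [334. 199.] [334. 199.]
2400 [245. 185.] [344. 244.]
```

Emit:
{"name": "send_rows", "arguments": {"increments": [{"gripper": 0, "linear": [0.0003, -0.003, 0.002], "delta_rot": [0, 0, 0]}, {"gripper": 0, "linear": [0.0003, -0.003, 0.006], "delta_rot": [0, 0, 0]}, {"gripper": 0, "linear": [0.0003, -0.003, 0.012], "delta_rot": [0, 0, 0]}, {"gripper": 0, "linear": [0, 0, 0.03], "delta_rot": [0, 0, 0]}, {"gripper": 0, "linear": [-0.003, 0.03, 0.06], "delta_rot": [0, 0, 0]}, {"gripper": 0, "linear": [-0.007, 0.065, 0.08], "delta_rot": [0, 0, 0]}, {"gripper": 0, "linear": [-0.01, 0.09, 0.09], "delta_rot": [0, 0, 0]}, {"gripper": 0, "linear": [-0.01, 0.09, 0.09], "delta_rot": [0, 0, 0]}]}}

```text
clock: 19.5
position: [0.624, 0.0664, 0.185]
ee_rot: [0.001, 0.665, 0.747, 0.002]
contact_force: [0.5, -0.5, 0.1]
width: 0.0424
gripper_force: 0.0
```

```bash
python3 - <<'E'
from h import *
s=get_state(); print(s['position'],s['contact_force'],s['ee_rot'])
d=cam('side');c=cam('wrist');t=cam('top')
np.savez('w4.npz',i=c[0],K=c[1],R=c[2],C=c[3]); np.savez('s4.npz',i=d[0],K=d[1],R=d[2],C=d[3])
a=cv2.resize(d[0][180:290,230:340],(400,400),interpolation=cv2.INTER_CUBIC); b=cv2.resize(c[0],(400,300)); e=cv2.resize(t[0][150:260,230:380],(400,293))
cv2.imwrite('pics/j.png',np.hstack([np.vstack([b,e])[:590],np.vstack([a,np.zeros((190,400,3),np.uint8)])]))
E
```

```text
[0.62398497 0.06636944 0.1850283 ] [ 0.46581488 -0.53387729  0.11935752] [0.00121546 0.66531891 0.74655649 0.00163867]
```

View pics/j.png

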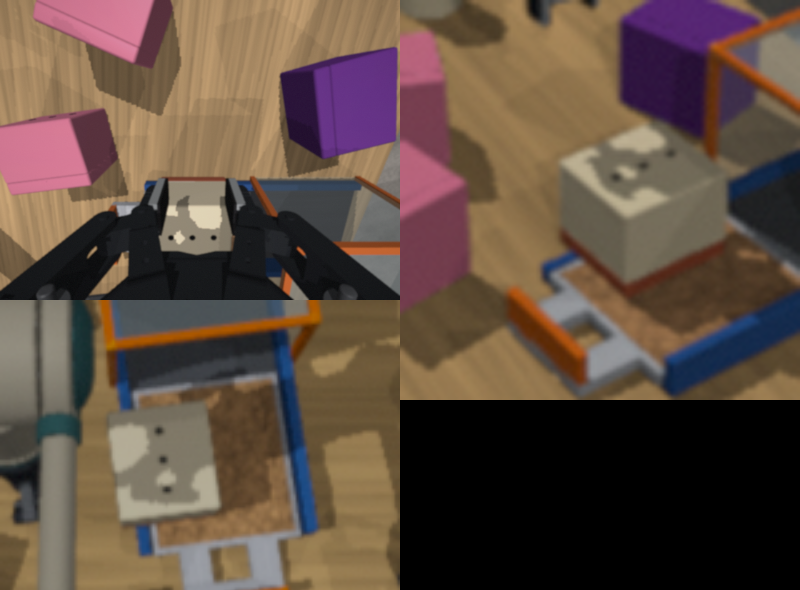

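The view shows the candle standing on its terracotta foot, across the left rail and tray, overhanging a little to the left. Its middle wick hole is at about (291,210) in the top view.

```bash
cat >> h.py <<'E'
O=np.array([.6424,-.1131]);ex=np.array([.9936,.1126]);ey=np.array([-.1126,.9936])
S=lambda w:np.c_[(w[:,:2]-O)@ex,(w[:,:2]-O)@ey].round(4).tolist()
def holes(c,ctr,r=26,z=.102):
    g=cv2.cvtColor(c[0],cv2.COLOR_BGR2GRAY); u,v=np.round(proj(c,[[*(O+ex*ctr[0]+ey*ctr[1]),z]])[0]).astype(int)
    k=g[v-r:v+r,u-r:u+r]; bl=cv2.morphologyEx(k,cv2.MORPH_BLACKHAT,np.ones((7,7))); m=(bl>45).astype(np.uint8)
    n,l,s,ce=cv2.connectedComponentsWithStats(m); p=np.array([ce[i]+[u-r,v-r] for i in range(1,n) if 3<s[i][4]<40])
    return S(onplane(c,p,z)) if len(p) else []
E
python3 - <<'E'
from h import *
t=cam('top'); print(S(onplane(t,[[289.6,199],[291.1,210],[292.6,220.9]],.102))); print(holes(t,(0,.05)))
print(S(np.array([get_state()['position']])))
E
```

```text
[[0.0229, 0.0579], [-0.0054, 0.058], [-0.0334, 0.058]]
[[0.0241, 0.0588], [0.0274, 0.1112], [-0.004, 0.0593], [-0.0322, 0.0593], [-0.0597, 0.0622]]
[[0.0006, 0.1769]]
```

Emit:
{"name": "send_rows", "arguments": {"increments": [{"gripper": 0, "linear": [-0.005, 0, -0.045], "delta_rot": [0, 0, 0]}, {"gripper": 0, "linear": [-0.005, 0, -0.09], "delta_rot": [0, 0, 0]}, {"gripper": 0, "linear": [-0.005, 0, -0.13], "delta_rot": [0, 0, 0]}, {"gripper": 0, "linear": [-0.005, 0, -0.15], "delta_rot": [0, 0, 0]}, {"gripper": 0, "linear": [-0.005, 0, -0.155], "delta_rot": [0, 0, 0]}, {"gripper": 0, "linear": [-0.003, -0.02, -0.155], "delta_rot": [0, 0, 0]}, {"gripper": 0, "linear": [-0.001, -0.035, -0.155], "delta_rot": [0, 0, 0]}, {"gripper": 0, "linear": [0, -0.045, -0.155], "delta_rot": [0, 0, 0]}]}}

```text
clock: 20.5
position: [0.6245, 0.0171, 0.0285]
ee_rot: [0.001, 0.667, 0.745, 0.001]
contact_force: [-0.1, -0.1, 0.0]
width: 0.0427
gripper_force: 0.0
```

Emit:
{"name": "send_rows", "arguments": {"increments": [{"gripper": 0, "linear": [0.0007, -0.006, 0], "delta_rot": [0, 0, 0]}, {"gripper": 0, "linear": [0.0014, -0.012, 0], "delta_rot": [0, 0, 0]}, {"gripper": 0, "linear": [0.002, -0.018, 0], "delta_rot": [0, 0, 0]}, {"gripper": 0, "linear": [0.0027, -0.024, 0], "delta_rot": [0, 0, 0]}, {"gripper": 0, "linear": [0.0034, -0.03, 0], "delta_rot": [0, 0, 0]}, {"gripper": 0, "linear": [0.004, -0.036, 0], "delta_rot": [0, 0, 0]}, {"gripper": 0, "linear": [0.004, -0.036, 0], "delta_rot": [0, 0, 0]}]}}

```text
clock: 21.2
position: [0.6274, -0.016, 0.0283]
ee_rot: [-0.0, 0.667, 0.745, 0.001]
contact_force: [-0.5, 3.9, 1.4]
width: 0.043
gripper_force: 0.0
```

```bash
python3 - <<'E'
from h import *
s=get_state(); print(s['position'],s['contact_force'],S(np.array([s['position']])))
t=cam('top'); print(holes(t,(0,.03)))
E
```

```text
[ 0.62740693 -0.01602471  0.02831242] [-0.47304263  3.85050997  1.42403163] [[-0.004, 0.0981]]
[[0.0462, 0.0334], [-0.029, 0.0852], [-0.0622, 0.0205], [-0.0582, 0.0642]]
```

Emit:
{"name": "send_rows", "arguments": {"increments": [{"gripper": 0, "linear": [0.0007, -0.006, 0], "delta_rot": [0, 0, 0]}, {"gripper": 0, "linear": [0.0014, -0.012, 0], "delta_rot": [0, 0, 0]}, {"gripper": 0, "linear": [0.002, -0.018, 0], "delta_rot": [0, 0, 0]}, {"gripper": 0, "linear": [0.0027, -0.024, 0], "delta_rot": [0, 0, 0]}, {"gripper": 0, "linear": [0.0034, -0.03, 0], "delta_rot": [0, 0, 0]}, {"gripper": 0, "linear": [0.004, -0.036, 0], "delta_rot": [0, 0, 0]}, {"gripper": 0, "linear": [0.0044, -0.039, 0], "delta_rot": [0, 0, 0]}, {"gripper": 0, "linear": [0.0044, -0.039, 0], "delta_rot": [0, 0, 0]}]}}

```text
clock: 22.05
position: [0.6316, -0.0549, 0.028]
ee_rot: [-0.001, 0.667, 0.745, 0.001]
contact_force: [0.0, 5.1, 2.2]
width: 0.0426
gripper_force: 0.0
```

Emit:
{"name": "send_rows", "arguments": {"increments": [{"gripper": 0, "linear": [-0.001, 0.01, 0], "delta_rot": [0, 0, 0]}, {"gripper": 0, "linear": [-0.004, 0.04, 0], "delta_rot": [0, 0, 0]}, {"gripper": 0, "linear": [-0.007, 0.06, 0.04], "delta_rot": [0, 0, 0]}, {"gripper": 0, "linear": [-0.009, 0.08, 0.08], "delta_rot": [0, 0, 0]}, {"gripper": 0, "linear": [-0.012, 0.1, 0.12], "delta_rot": [0, 0, 0]}, {"gripper": 0, "linear": [-0.015, 0.13, 0.15], "delta_rot": [0, 0, 0]}, {"gripper": 0, "linear": [-0.015, 0.13, 0.17], "delta_rot": [0, 0, 0]}]}}

```text
clock: 22.75
position: [0.617, 0.0775, 0.2007]
ee_rot: [0.001, 0.665, 0.747, 0.002]
contact_force: [0.3, -0.3, -0.7]
width: 0.0429
gripper_force: 0.0
```

```bash
python3 - <<'E'
from h import *
s=get_state(); print(s['position'],s['contact_force'],S(np.array([s['position']])))
t=cam('top'); print(holes(t,(0,.0)))
mo=big(mask(t,*ORG),(270,220,350,280)); w=onplane(t,mo,.045)[:,:2]-O; k=((w@ex)<.03)&(abs(w@ey)<.06); print('lip',k.sum(),np.percentile(w[k]@ex,[2,50,98]))
d=cam('side'); print('side',holes(d,(0,0)))
E
```

```text
[0.61697133 0.07753814 0.20070796] [ 0.3199727  -0.27380961 -0.71951217] [[-0.0038, 0.1923]]
[[0.07, 0.0293], [0.0528, 0.0267], [0.0232, -0.0083], [-0.005, -0.0068], [-0.0322, -0.0085], [-0.0607, 0.0145]]
lip 43 [-0.14622178 -0.14033494 -0.13726805]
side [[0.042, 0.1362], [0.0334, -0.0706], [-0.0332, -0.0057]]
```

Emit:
{"name": "send_rows", "arguments": {"increments": [{"gripper": 0, "linear": [-0.01, -0.014, 0.01], "delta_rot": [0, 0, 0.1]}, {"gripper": 0, "linear": [-0.02, -0.028, 0.01], "delta_rot": [0, 0, 0.2]}, {"gripper": 0, "linear": [-0.03, -0.042, 0.01], "delta_rot": [0, 0, 0.3]}, {"gripper": 0, "linear": [-0.042, -0.056, 0.01], "delta_rot": [0, 0, 0.41]}, {"gripper": 0, "linear": [-0.054, -0.07, 0.01], "delta_rot": [0, 0, 0.52]}, {"gripper": 0, "linear": [-0.066, -0.086, 0.01], "delta_rot": [0, 0, 0.63]}, {"gripper": 0, "linear": [-0.078, -0.1, 0.01], "delta_rot": [0, 0, 0.74]}, {"gripper": 0, "linear": [-0.09, -0.115, 0.01], "delta_rot": [0, 0, 0.85]}]}}

```text
clock: 23.65
position: [0.5252, -0.042, 0.2057]
ee_rot: [-0.001, 0.298, 0.955, -0.001]
contact_force: [-0.6, -0.2, -0.6]
width: 0.0426
gripper_force: 0.0
```

Emit:
{"name": "send_rows", "arguments": {"increments": [{"gripper": 0, "linear": [-0.012, -0.015, 0], "delta_rot": [0, 0, 0.11]}, {"gripper": 0, "linear": [-0.024, -0.03, 0], "delta_rot": [0, 0, 0.22]}, {"gripper": 0, "linear": [-0.036, -0.045, 0], "delta_rot": [0, 0, 0.33]}, {"gripper": 0, "linear": [-0.048, -0.06, 0], "delta_rot": [0, 0, 0.44]}, {"gripper": 0, "linear": [-0.06, -0.08, 0], "delta_rot": [0, 0, 0.55]}, {"gripper": 0, "linear": [-0.073, -0.097, 0], "delta_rot": [0, 0, 0.65]}, {"gripper": 0, "linear": [-0.073, -0.097, 0], "delta_rot": [0, 0, 0.72]}, {"gripper": 0, "linear": [-0.073, -0.097, 0], "delta_rot": [0, 0, 0.72]}]}}

```text
clock: 24.45
position: [0.4524, -0.1386, 0.2061]
ee_rot: [-0.001, -0.054, 0.999, 0.0]
contact_force: [0.3, -0.2, -0.2]
width: 0.0425
gripper_force: 0.0
```

Emit:
{"name": "send_rows", "arguments": {"increments": [{"gripper": 0, "linear": [0, 0, -0.045], "delta_rot": [0, 0, 0]}, {"gripper": 0, "linear": [0, 0, -0.09], "delta_rot": [0, 0, 0]}, {"gripper": 0, "linear": [0, 0, -0.13], "delta_rot": [0, 0, 0]}, {"gripper": 0, "linear": [0, 0, -0.16], "delta_rot": [0, 0, 0]}, {"gripper": 0, "linear": [0, 0, -0.18], "delta_rot": [0, 0, 0]}, {"gripper": 0, "linear": [0, 0, -0.187], "delta_rot": [0, 0, 0]}, {"gripper": 0, "linear": [0, 0, -0.187], "delta_rot": [0, 0, 0]}]}}

```text
clock: 25.15
position: [0.4529, -0.1375, 0.0194]
ee_rot: [-0.001, -0.055, 0.998, 0.001]
contact_force: [0.8, -0.6, 0.5]
width: 0.0424
gripper_force: 0.0
```

```bash
python3 - <<'E'
from h import *
s=get_state(); print(s['position'],s['contact_force'],S(np.array([s['position']])),s['ee_rot'],s['qpos'])
E
```

```text
[ 0.45288131 -0.13749305  0.01943182] [ 0.82978192 -0.64960742  0.45864007] [[-0.1911, -0.0029]] [-1.35244952e-03 -5.53115728e-02  9.98467995e-01  6.80507600e-04] [-4.41842678e-01  3.54079735e-01  2.01411098e+00 -1.33955741e-04
  7.76428499e-01 -2.12322305e+00]
```

Emit:
{"name": "send_rows", "arguments": {"increments": [{"gripper": 0, "linear": [0.012, 0.0014, 0], "delta_rot": [0, 0, 0]}, {"gripper": 0, "linear": [0.022, 0.0025, 0], "delta_rot": [0, 0, 0]}, {"gripper": 0, "linear": [0.028, 0.0032, 0], "delta_rot": [0, 0, 0]}, {"gripper": 0, "linear": [0.032, 0.0036, 0], "delta_rot": [0, 0, 0]}, {"gripper": 0, "linear": [0.036, 0.0041, 0], "delta_rot": [0, 0, 0]}, {"gripper": 0, "linear": [0.041, 0.0046, 0], "delta_rot": [0, 0, 0]}, {"gripper": 0, "linear": [0.047, 0.0053, 0], "delta_rot": [0, 0, 0]}, {"gripper": 0, "linear": [0.054, 0.0061, 0], "delta_rot": [0, 0, 0]}]}}

```text
clock: 25.95
position: [0.5075, -0.1315, 0.0206]
ee_rot: [-0.001, -0.055, 0.998, 0.0]
contact_force: [-2.9, -0.3, 3.4]
width: 0.0428
gripper_force: 1.7
```

Emit:
{"name": "send_rows", "arguments": {"increments": [{"gripper": 0, "linear": [0.008, 0.0009, 0], "delta_rot": [0, 0, 0]}, {"gripper": 0, "linear": [0.016, 0.0018, 0], "delta_rot": [0, 0, 0]}, {"gripper": 0, "linear": [0.025, 0.0028, 0], "delta_rot": [0, 0, 0]}, {"gripper": 0, "linear": [0.034, 0.0038, 0], "delta_rot": [0, 0, 0]}, {"gripper": 0, "linear": [0.043, 0.0049, 0], "delta_rot": [0, 0, 0]}, {"gripper": 0, "linear": [0.052, 0.0059, 0], "delta_rot": [0, 0, 0]}, {"gripper": 0, "linear": [0.061, 0.0069, 0], "delta_rot": [0, 0, 0]}, {"gripper": 0, "linear": [0.07, 0.0079, 0], "delta_rot": [0, 0, 0]}]}}

```text
clock: 26.75
position: [0.5783, -0.1236, 0.0205]
ee_rot: [-0.0, -0.056, 0.998, 0.0]
contact_force: [-3.9, 2.7, 2.3]
width: 0.0428
gripper_force: 1.8
```

Emit:
{"name": "send_rows", "arguments": {"increments": [{"gripper": 0, "linear": [0.009, 0.001, 0], "delta_rot": [0, 0, 0]}, {"gripper": 0, "linear": [0.018, 0.002, 0], "delta_rot": [0, 0, 0]}, {"gripper": 0, "linear": [0.027, 0.003, 0], "delta_rot": [0, 0, 0]}, {"gripper": 0, "linear": [0.036, 0.0041, 0], "delta_rot": [0, 0, 0]}, {"gripper": 0, "linear": [0.045, 0.0051, 0], "delta_rot": [0, 0, 0]}, {"gripper": 0, "linear": [0.053, 0.006, 0], "delta_rot": [0, 0, 0]}, {"gripper": 0, "linear": [0.06, 0.0068, 0], "delta_rot": [0, 0, 0]}, {"gripper": 0, "linear": [0.066, 0.0075, 0], "delta_rot": [0, 0, 0]}]}}

```text
clock: 27.55
position: [0.6445, -0.1165, 0.0206]
ee_rot: [0.0, -0.056, 0.998, -0.0]
contact_force: [-3.1, 2.2, -0.2]
width: 0.0427
gripper_force: 1.7
```

```bash
python3 - <<'E'
from h import *
s=get_state(); print(s['position'],s['contact_force'],S(np.array([s['position']])))
E
```

```text
[ 0.64445456 -0.11651208  0.0205551 ] [-3.09013491  2.22083566 -0.19905082] [[0.0017, -0.0036]]
```

Next I'll creep to the end stop, watching the force.

Emit:
{"name": "send_rows", "arguments": {"increments": [{"gripper": 0, "linear": [0.004, 0.0004, 0], "delta_rot": [0, 0, 0]}, {"gripper": 0, "linear": [0.007, 0.0008, 0], "delta_rot": [0, 0, 0]}, {"gripper": 0, "linear": [0.009, 0.001, 0], "delta_rot": [0, 0, 0]}, {"gripper": 0, "linear": [0.009, 0.001, 0], "delta_rot": [0, 0, 0]}]}}

```text
clock: 27.95
position: [0.6534, -0.1158, 0.0207]
ee_rot: [0.001, -0.056, 0.998, -0.0]
contact_force: [-1.3, 1.2, -1.3]
width: 0.0428
gripper_force: 0.8
```

Emit:
{"name": "send_rows", "arguments": {"increments": [{"gripper": 0, "linear": [0.002, 0.0002, 0], "delta_rot": [0, 0, 0]}, {"gripper": 0, "linear": [0.004, 0.0004, 0], "delta_rot": [0, 0, 0]}, {"gripper": 0, "linear": [0.004, 0.0004, 0], "delta_rot": [0, 0, 0]}]}}

```text
clock: 28.25
position: [0.6551, -0.1156, 0.0207]
ee_rot: [-0.002, -0.056, 0.998, -0.0]
contact_force: [-6.3, -0.9, 1.5]
width: 0.0426
gripper_force: 3.2
```

Emit:
{"name": "send_rows", "arguments": {"increments": [{"gripper": 0, "linear": [0.002, 0.0002, 0], "delta_rot": [0, 0, 0]}, {"gripper": 0, "linear": [0.003, 0.0003, 0], "delta_rot": [0, 0, 0]}, {"gripper": 0, "linear": [0.003, 0.0003, 0], "delta_rot": [0, 0, 0]}]}}

```text
clock: 28.55
position: [0.6551, -0.1155, 0.0207]
ee_rot: [-0.005, -0.056, 0.998, -0.0]
contact_force: [-12.1, -2.7, 6.5]
width: 0.043
gripper_force: 6.1
```

Emit:
{"name": "send_rows", "arguments": {"increments": [{"gripper": 0, "linear": [-0.01, -0.001, 0], "delta_rot": [0, 0, 0]}, {"gripper": 0, "linear": [-0.05, -0.006, 0], "delta_rot": [0, 0, 0]}, {"gripper": 0, "linear": [-0.09, -0.01, 0.02], "delta_rot": [0, 0, 0]}, {"gripper": 0, "linear": [-0.13, -0.015, 0.06], "delta_rot": [0, 0, 0]}, {"gripper": 0, "linear": [-0.17, -0.02, 0.1], "delta_rot": [0, 0, 0]}, {"gripper": 0, "linear": [-0.21, -0.025, 0.14], "delta_rot": [0, 0, 0]}, {"gripper": 0, "linear": [-0.25, -0.028, 0.18], "delta_rot": [0, 0, 0]}, {"gripper": 0, "linear": [-0.28, -0.03, 0.2], "delta_rot": [0, 0, 0]}]}}

```text
clock: 29.35
position: [0.3905, -0.1451, 0.2153]
ee_rot: [0.003, -0.056, 0.998, -0.002]
contact_force: [0.2, -0.7, 0.6]
width: 0.0425
gripper_force: 0.0
```

Emit:
{"name": "send_rows", "arguments": {"increments": [{"gripper": 0, "linear": [0, 0, 0.02], "delta_rot": [0, 0, 0]}, {"gripper": 0, "linear": [0, 0, 0.02], "delta_rot": [0, 0, 0]}, {"gripper": 0, "linear": [0, 0, 0.02], "delta_rot": [0, 0, 0]}]}}

```text
clock: 29.65
position: [0.3909, -0.1446, 0.2332]
ee_rot: [0.002, -0.055, 0.998, -0.001]
contact_force: [-0.1, 0.1, -0.6]
width: 0.0431
gripper_force: 0.0
```

```bash
python3 - <<'E'
from h import *
s=get_state(); print(s['position'],s['contact_force'],s['clock'])
t=cam('top'); t0=cv2.imread('pics/top0.png'); o=(t0,)+t[1:]
for c in(o,t):
  mo=big(mask(c,*ORG),(285,170,340,215)); w=onplane(c,mo,.045)[:,:2]-O; k=((w@ex)<.06)&(abs(w@ey)<.06); print('lip',k.sum(),np.percentile(w[k]@ex,[2,50,98]))
  p=big(mask(c,*YEL),(380,235,425,290)); r=cv2.minAreaRect(onplane(c,p,.078)[:,:2].astype(np.float32)); print('hook',r)
print('holes',holes(t,(.165,-.007)))
df=cv2.absdiff(t[0],t0).max(2)
for n,(u0,v0,u1,v1) in dict(jar=(415,170,460,215),pillar=(85,185,130,225),bowl=(95,285,150,340)).items(): print(n,(df[v0:v1,u0:u1]>30).mean())
# candle colours/side: foot low, cream above
d=cam('side')
for z in(.02,.028,.06,.09):
  X=O+ex*.165+ey*(-.007-.048)
  u,v=proj(d,[[*X,z]])[0].round().astype(int); print(z,u,v,cv2.cvtColor(d[0][v-1:v+2,u-1:u+2],cv2.COLOR_BGR2HSV).reshape(-1,3).mean(0).round())
E
```

```text
[ 0.3908786  -0.14457176  0.23318546] [-0.05748435  0.1397804  -0.56328711] 29.65
lip 108 [0.02176597 0.026179   0.03094854]
hook ((0.4811440706253052, -0.3333441913127899), (0.09088282287120819, 0.02600446343421936), 15.383733749389648)
lip 110 [0.02212039 0.02670182 0.03143233]
hook ((0.4816335439682007, -0.3323834538459778), (0.09069068729877472, 0.026909872889518738), 14.634661674499512)
holes []
jar 0.0
pillar 0.0
bowl 0.0
0.02 362 246 [28. 71. 71.]
0.028 363 243 [ 9. 92. 78.]
0.06 364 235 [23. 35. 92.]
0.09 365 227 [23. 32. 92.]
```

```bash
python3 -c "
from rig import sign_off; print(sign_off())"
```

```text
the job is handed in; nothing more can be done
None
```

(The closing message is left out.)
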